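# Pack the green batch of mud samples into the transport tray

### The arm

A 7-joint arm with a two-finger parallel gripper is mounted at the origin on the work surface. World frame = base frame: x ahead of the robot, y to its left, z up, the work surface at z = 0. Lengths are in m, angles in rad, forces in N, time in s.
With the tool pointing down it reaches from about 0.35 to 0.9 m from the base axis. Payload 8.1 kg.
Tool frame: the origin (TCP) lies at the very end of the fingers, on their centre line; the grasp point (between the pads) lies 19 mm behind it; z points along the fingers, y is the line along which they close (so a half turn about z gives the same grasp; the last joint's range is limited). The gripper opens to 92 mm and grips with 3 to 60 N. Pads are 19 mm wide; open, the fingers measure 130 mm over their backs; the gripper's body (75 mm by 190 mm) begins 47 mm behind the grasp point.
Start: joints at [-1.235, 0.434, 0.025, 1.573, -0.012, 1.134, -0.075], TCP at [0.266, 0.566, 0.227] pointing down, gripper open.
Joint ranges: [-2.62, 2.62], [-0.44, 2.09], [-1.27, 1.32], [0.08, 2.57], [-1.32, 4.46], [0.12, 2], [-2.74, 2.74]. Speed limits (rad/s): [2.22, 2.22, 3.01, 3.01, 3.14, 3.14, 3.14].

### API

Orientations are given as a rotation vector (axis times angle).
In Python, from cell import readout, cams, job gives the robot as it stands.
- The arm moves only by the tool drive_tool, never from a script. Its argument "commands" is a list of rows, each a list of 3 entries, a list of its own where there are three numbers: the turn, a rotation vector about the tool's x, y, z in rad, then the shift along the tool's x, y, z in cm, then the gripper's target within -1 to 1 (fully open at 1, half-way at 0, shut at -1). A call has 1 to 20 rows; each row is the pose to reach, as a shift and turn from the pose commanded when the call began, along the tool's axes at that moment; what a row does not reach only later rows make up. A row lasts 1/12 s, in which the tool goes at most 41.7 mm and 7.16 degrees, less where a joint would pass 70% of its speed; a pose out of reach is approached as far as the arm can. A call with a gripper value outside its range is refused whole. The fingers move at their own pace and stop on an object; "newtons" is the grip in N (left out, the last holds). Time passes only in rows, so rows that repeat a pose let the fingers close. It gives the time, the measured TCP pose, the force, the opening and the grip force at its end, in the units of the state.
- readout.observe(): the state, without advancing time (a new reading comes with each control period).
- cams.get_image(name): name is "scene" or "side" or "wrist"; returns the picture (480x640x3 uint8, blue, green, red); there is no depth.
- cams.camera_info(name): a dict with "camera_matrix" (3x3 intrinsics, pixels), "k1" (the pictures are not rectified: a ray, as slopes to the right and down, at radius r is drawn at 1 + k1 r^2 times it, then the intrinsics apply), "R" (3x3) and "t" (3): a world point X has camera coordinates R X + t. Camera axes: x right, y down, z forward; pixel columns grow to the right and rows downward; lengths in m; the calibration is good to about 2 mm. A picture is of the moment at which its call begins: read the wrist's pose just before it. camera_info takes no time and is no camera call; for the wrist camera it gives the pose at the moment of the call.
- job.sign_off(): hands the job in; it is judged then, once.
The state is a dict: "clock": time; "joints": joint angles; "dq": joint speeds; "joint_efforts": joint torques, N m; "position": TCP position; "ee_rot": TCP orientation; "force": force on the tool from outside, world axes, zero at the start; "ft_torque": the same for the moment, N m; "width": opening from 0.0 (shut) to 1.0 (fully open); "gripper_force": force on a finger pad.
Only numpy, scipy, OpenCV 4.12 (cv2) and the standard library are available. Lean on these libraries where they do the work, as an engineer would, in place of code of your own. Each camera call takes 0.05 s, during which the arm holds its last target. There are 200 camera calls.

### The job

Gather the four green-lidded samples (jar, pot, vial and box) into the transport tray, each standing upright on the floor of the well that fits it. Keep them upright on the way and set them down rather than dropping them. The blue-lidded jar and pot belong to another batch: leave them standing where they are.

Things in the scene. Friction and masses are not known exactly. Their poses are not given: they have to be found in the camera images.
- jar_green: sealed clear jar of dark grey mud with a green ribbed screw cap. Round, 66 mm tall; body 57 mm in diameter, cap 60 mm in diameter over the top 18 mm. 0.1 to 0.25 kg. Origin: centre of its underside; z up.
- pot_green: small sealed clear pot of pale paste with a green ribbed screw cap. Round, 38 mm tall; body 42 mm in diameter with a rounded bottom (flat part 32 mm), cap 44 mm in diameter over the top 12 mm. 40 to 80 g. Origin: centre of its underside; z up.
- vial_green: slim sealed clear vial of dark grey mud with a green ribbed screw cap. Round, 60 mm tall; body 26 mm in diameter, cap 28 mm in diameter over the top 15 mm. 25 to 50 g. Origin: centre of its underside; z up.
- box_green: rectangular clear specimen box with a green snap lid. 62 mm along its own x, 42 mm along its own y, 38 mm tall (lid: the top 14 mm; base 60 x 40 mm, 24 mm tall). 55 to 115 g. It may be turned any way on the bench. Origin: centre of its underside; z up.
- jar_blue: look-alike of another batch: same jar as jar_green (60 mm across, 66 mm tall) but with a blue cap. Stays where it is. Origin: centre of its underside; z up.
- pot_blue: look-alike of another batch: same pot as pot_green (44 mm across, 38 mm tall) but with a blue cap. Stays where it is. Origin: centre of its underside; z up.
- well_jar: well for the jar: grey foam block, 96 mm square, 17 mm tall, one of four in the fixed low white tray (2 x 2, 98 mm apart, any order, all turned like the tray; tray walls no higher than the blocks). Origin: centre of its underside, 3 mm over the bench. Central well 12 mm deep: black floor 5 mm, rim 17 mm above the origin. Round, 76 mm in diameter (the widest round one).
- well_pot: well for the pot: grey foam block, 96 mm square, 17 mm tall, one of four in the fixed low white tray (2 x 2, 98 mm apart, any order, all turned like the tray; tray walls no higher than the blocks). Origin: centre of its underside, 3 mm over the bench. Central well 12 mm deep: black floor 5 mm, rim 17 mm above the origin. Round, 60 mm in diameter (the middle round one).
- well_vial: well for the vial: grey foam block, 96 mm square, 17 mm tall, one of four in the fixed low white tray (2 x 2, 98 mm apart, any order, all turned like the tray; tray walls no higher than the blocks). Origin: centre of its underside, 3 mm over the bench. Central well 12 mm deep: black floor 5 mm, rim 17 mm above the origin. Round, 44 mm in diameter (the smallest round one).
- well_box: well for the box: grey foam block, 96 mm square, 17 mm tall, one of four in the fixed low white tray (2 x 2, 98 mm apart, any order, all turned like the tray; tray walls no higher than the blocks). Origin: centre of its underside, 3 mm over the bench. Central well 12 mm deep: black floor 5 mm, rim 17 mm above the origin. Rectangular, 77 mm along the block's x, 57 mm along y; the box goes in lengthwise, either end first.
Things that resemble listed ones, but are neither listed nor needed, are in the scene too. What is shaped like the jar_green but red is not meant.

How it is judged:
At the end, for the whole second after the job is handed in: Each green-lidded sample stands in its own well: underside within 4 mm of the well's floor, centre within 14 mm of the well's centre, upright within 7 degrees, released and at rest; the blue-lidded jar and pot stand within 20 mm of where they were (horizontal distance between jar_green and well_jar below 0.014 m and z of jar_green in the frame of well_jar below 0.009 m and angle between each of jar_green, pot_green, vial_green, box_green, jar_blue, pot_blue's own z axis and vertical below 0.12 rad and linear speed of each of jar_green, pot_green, vial_green, box_green below 0.02 m/s and horizontal distance between pot_green and well_pot below 0.014 m and z of pot_green in the frame of well_pot below 0.009 m and horizontal distance between vial_green and well_vial below 0.014 m and z of vial_green in the frame of well_vial below 0.009 m and horizontal distance between box_green and well_box below 0.014 m and z of box_green in the frame of well_box below 0.009 m and distance of each of jar_blue, pot_blue from where it was at the start of the episode below 0.02 m); the robot touches nothing.
It fails at once if a green-lidded sample is tipped more than about 30 degrees (angle between any of jar_green, pot_green, vial_green, box_green's own z axis and vertical above 0.55 rad).
It fails at once if a green-lidded sample is dropped: it moves faster than 0.7 m/s (a fall of 25 mm) out of the gripper ((linear speed of jar_green above 0.7 m/s and contact force between jar_green and the fingers below 0.02 N) or (linear speed of pot_green above 0.7 m/s and contact force between pot_green and the fingers below 0.02 N) or (linear speed of vial_green above 0.7 m/s and contact force between vial_green and the fingers below 0.02 N) or (linear speed of box_green above 0.7 m/s and contact force between box_green and the fingers below 0.02 N)).
It fails at once if a blue-lidded sample is shifted by more than 20 mm (distance of any of jar_blue, pot_blue from where it was at the start of the episode above 0.02 m).
It also fails if it takes over 118 s, if anything falls off the work surface, if the arm or the gripper's body presses on something with over 40 N, if the wrist force passes 120 N, or if a joint passes its speed limit or range.

## Working session

There is one attempt and no reset: what is moved stays moved. The work goes in short steps, Python scripts to look and compute and a tool call to move; the robot and the scene stay as the last step left them, time stands still between calls to the robot, and variables do not carry over. Pictures are saved under pics/ and viewed, at most 14 in all, crops included, and the job is handed in when it is done.

Besides the shell and the picture viewer there is one more tool, called after ">>>" as a command line: name --argument value ..., lists and objects as JSON in quotes. drive_tool: Moves the arm, as the interface text tells. Its arguments: {"type":"object","properties":{"commands":{"type":"array"},"newtons":{"type":"number"}},"required":["commands"]}

```bash
ls; mkdir -p pics; python3 - <<'E'
from cell import readout,cams
import cv2,numpy as np
s=readout.observe();print({k:np.round(v,3) for k,v in s.items()})
for n in("scene","side","wrist"):
    i=cams.camera_info(n);print(n,i)
    im=cams.get_image(n);cv2.imwrite(f"pics/{n}0.png",im)
E
```

```text
pics
{'clock': np.float64(0.0), 'joints': array([-1.235,  0.435,  0.025,  1.574, -0.012,  1.134, -0.075]), 'dq': array([-0.002,  0.002, -0.001, -0.001,  0.001,  0.001, -0.   ]), 'joint_efforts': array([-0.0000e+00, -6.6785e+01,  9.8500e-01, -3.1446e+01, -6.0000e-02,
        4.3000e-02,  0.0000e+00]), 'position': array([0.265, 0.565, 0.226]), 'ee_rot': array([-6.840e-01, -3.066e+00,  2.000e-03]), 'force': array([-0.994, -0.205, -0.402]), 'ft_torque': array([0.028, 0.011, 0.025]), 'gripper_force': np.float64(0.0), 'width': np.float64(1.0)}
scene {'camera_matrix': array([[519.41287525,   0.        , 313.17455673],
       [  0.        , 519.41287525, 245.69610179],
       [  0.        ,   0.        ,   1.        ]]), 'k1': 0.006133240989415521, 'R': array([[-0.80827674,  0.58879772,  0.0024409 ],
       [ 0.45203938,  0.62318635, -0.63819995],
       [-0.37729181, -0.51473879, -0.76986679]]), 't': array([ 0.39920736, -0.17362671,  1.16338917])}
side {'camera_matrix': array([[601.24818191,   0.        , 313.18444804],
       [  0.        , 601.24818191, 240.15308792],
       [  0.        ,   0.        ,   1.        ]]), 'k1': -0.14667694164043246, 'R': array([[ 0.70330852, -0.71056521,  0.02131231],
       [-0.52325014, -0.53773503, -0.66109781],
       [ 0.48121348,  0.45380405, -0.74999698]]), 't': array([-0.34624741,  0.27349904,  0.93506641])}
wrist {'camera_matrix': array([[340.41220589,   0.        , 325.09666397],
       [  0.        , 340.41220589, 231.72093547],
       [  0.        ,   0.        ,   1.        ]]), 'k1': -0.0379713488655188, 'R': array([[ 4.24998220e-01,  9.05193889e-01, -7.32397540e-04],
       [ 8.74334651e-01, -4.10299744e-01,  2.59216199e-01],
       [ 2.34340417e-01, -1.10806784e-01, -9.65819044e-01]]), 't': array([-0.62325987, -0.03334273,  0.38909303])}
```

View pics/scene0.png

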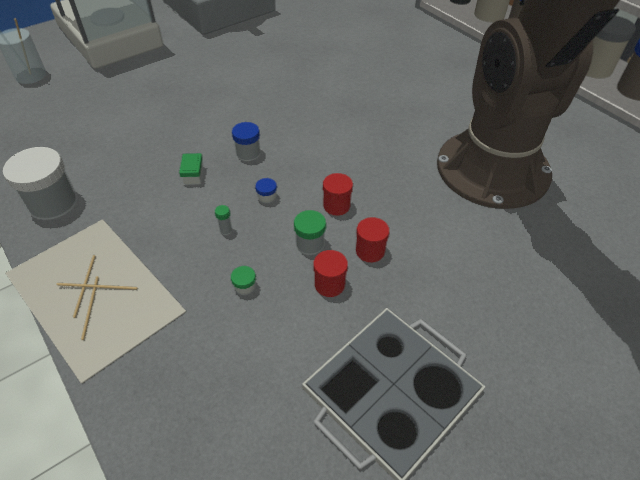

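View pics/side0.png

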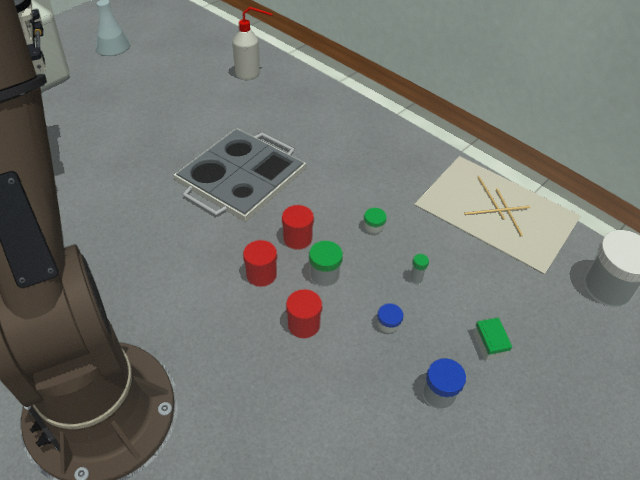

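Scene view: the tray is at lower right (wells: vial (390,345), jar (438,386), box (348,385), pot (397,430)). The green samples are the jar (310,232), pot (243,280), vial (223,220) and box (191,168). Three red jars crowd the green jar; the blue jar is at (246,140) and the blue pot at (266,190). The side view agrees.

```bash
cat > h.py <<'E'
import cv2,numpy as np
from scipy.spatial.transform import Rotation as Rot
from cell import readout,cams
def ground(i,uv,z):
    K=i["camera_matrix"];d=np.array([i["k1"],0,0,0,0.])
    p=cv2.undistortPoints(np.array(uv,float).reshape(-1,1,2),K,d).reshape(-1,2)
    D=np.c_[p,np.ones(len(p))]@i["R"]; C=-i["R"].T@i["t"]
    return C+D*((z-C[2])/D[:,2])[:,None]
def project(i,X):
    return cv2.projectPoints(np.array(X,float).reshape(-1,1,3),cv2.Rodrigues(i["R"])[0],i["t"],i["camera_matrix"],np.array([i["k1"],0,0,0,0.]))[0].reshape(-1,2)
HUE={"green":(50,80),"blue":(105,130),"red":(0,8)}
def blobs(im,col,amin=80,vmin=60):
    h=cv2.cvtColor(im,cv2.COLOR_BGR2HSV);lo,hi=HUE[col]
    m=cv2.inRange(h,(lo,150,vmin),(hi,255,255))
    cs,_=cv2.findContours(m,cv2.RETR_EXTERNAL,cv2.CHAIN_APPROX_NONE)
    return [c for c in cs if cv2.contourArea(c)>amin]
def cen(c):
    M=cv2.moments(c);return np.array([M["m10"]/M["m00"],M["m01"]/M["m00"]])
def dark(im,amin=150,v=50):
    g=cv2.cvtColor(im,cv2.COLOR_BGR2GRAY);m=cv2.inRange(g,0,v)
    m=cv2.morphologyEx(m,cv2.MORPH_OPEN,np.ones((3,3)))
    cs,_=cv2.findContours(m,cv2.RETR_EXTERNAL,cv2.CHAIN_APPROX_NONE)
    return [c for c in cs if cv2.contourArea(c)>amin]
E
python3 - <<'E'
from h import *
mid={"jar":.057,"pot":.032,"vial":.0525,"box":.031}
for n in("scene","side"):
    im=cv2.imread(f"pics/{n}0.png");i=cams.camera_info(n)
    for col in HUE:
        for c in blobs(im,col):
            u=cen(c);a=cv2.contourArea(c)
            print(n,col,u.round(),a,{k:ground(i,u,z)[0,:2].round(3).tolist() for k,z in mid.items()} if col!="red" else ground(i,u,.033)[0,:2].round(3))
    for c in dark(im):
        u=cen(c);x=ground(i,u,.012)[0]
        if 100<cv2.contourArea(c)<4000 : print(n,"dark",u.round(),cv2.contourArea(c),x[:2].round(3))
E
```

```text
scene green [243. 277.] 368.0 {'jar': [0.624, -0.029], 'pot': [0.617, -0.046], 'vial': [0.623, -0.032], 'box': [0.616, -0.046]}
scene green [309. 224.] 652.0 {'jar': [0.459, -0.06], 'pot': [0.446, -0.078], 'vial': [0.457, -0.063], 'box': [0.445, -0.079]}
scene green [222. 212.] 128.0 {'jar': [0.577, -0.185], 'pot': [0.567, -0.207], 'vial': [0.575, -0.189], 'box': [0.567, -0.208]}
scene green [190. 165.] 370.0 {'jar': [0.562, -0.341], 'pot': [0.553, -0.369], 'vial': [0.561, -0.347], 'box': [0.552, -0.371]}
scene blue [265. 187.] 260.0 {'jar': [0.471, -0.195], 'pot': [0.458, -0.218], 'vial': [0.468, -0.199], 'box': [0.457, -0.219]}
scene blue [245. 133.] 452.0 {'jar': [0.415, -0.365], 'pot': [0.4, -0.393], 'vial': [0.412, -0.37], 'box': [0.399, -0.395]}
scene blue [23. 12.] 1095.5 {'jar': [0.645, -1.209], 'pot': [0.638, -1.267], 'vial': [0.643, -1.219], 'box': [0.638, -1.269]}
scene red [330. 272.] 1200.0 [0.485 0.038]
scene red [371. 239.] 1098.5 [0.373 0.021]
scene red [337. 193.] 943.5 [ 0.35  -0.115]
scene dark [397. 430.] 1078.5 [0.571 0.317]
scene dark [437. 387.] 1491.0 [0.474 0
[... 798 characters left out ...]
box': [0.619, -0.045]}
side blue [446. 377.] 1087.0 {'jar': [0.417, -0.366], 'pot': [0.431, -0.361], 'vial': [0.419, -0.365], 'box': [0.432, -0.361]}
side blue [390. 315.] 424.5 {'jar': [0.444, -0.227], 'pot': [0.46, -0.218], 'vial': [0.447, -0.226], 'box': [0.46, -0.218]}
side red [304. 313.] 1306.0 [ 0.356 -0.11 ]
side red [260. 262.] 1170.5 [0.378 0.025]
side red [297. 226.] 1068.0 [0.49  0.042]
side red [249.  19.] 165.5 [0.958 0.724]
side dark [ 41. 430.] 415.5 [-0.088  0.026]
side dark [ 43. 377.] 1756.0 [-0.037  0.109]
side dark [109. 356.] 1306.5 [0.069 0.064]
side dark [208. 173.] 457.5 [0.475 0.303]
side dark [272. 167.] 391.0 [0.586 0.221]
side dark [238. 149.] 221.0 [0.573 0.318]
```

View pics/wrist0.png

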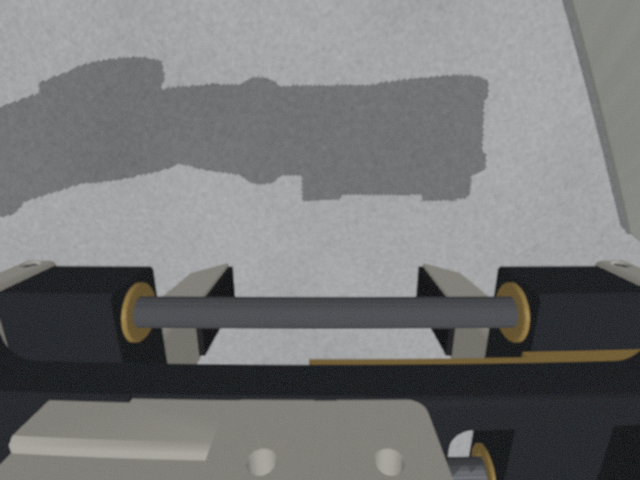

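Both overview cameras agree on every centre within about 3 mm; the wrist view shows only bare bench. Next I get the box and box-well orientations and the first move's numbers.

```bash
cat > go.py <<'E'
# python3 go.py x y z closing_deg -> turn about tool z and tool-axis shift (cm); level correction included
from h import *
import sys
def go(x,y,z,cl=None):
    s=readout.observe();R=Rot.from_rotvec(s["ee_rot"]);M=R.as_matrix();p=s["position"]
    cur=np.degrees(np.arctan2(M[1,1],M[0,1]))
    if cl is None: cl=cur
    d=(cl-cur+90)%180-90
    yc=np.radians(cur+d);Y=np.array([np.cos(yc),np.sin(yc),0]);Z=np.array([0,0,-1.]);X=np.cross(Y,Z)
    t=(R.inv()*Rot.from_matrix(np.c_[X,Y,Z])).as_rotvec()
    sh=M.T@(np.array([x,y,z])-p)*100
    print(f"t={s['clock']:.2f} pos",p.round(4),"cl %.1f"%cur,"q7 %.2f"%s["joints"][6],"| turn",t.round(3),"shift",sh.round(2),"rows>=",max(np.linalg.norm(sh)/4.17,np.degrees(np.linalg.norm(t))/7.16).round(1))
if __name__=="__main__":
    a=[float(v) for v in sys.argv[1:]];go(*a)
E
python3 go.py .46 -.0605 .15 -8
python3 - <<'E'
from h import *
def rect(P):
    r=cv2.minAreaRect((P*1000).astype(np.float32));b=cv2.boxPoints(r);e=[b[1]-b[0],b[2]-b[1]];l=max(e,key=np.linalg.norm)
    return np.round(r[0],1),np.round(r[1],1),"long axis %.1f"%(np.degrees(np.arctan2(l[1],l[0]))%180)
for n,ub,uw in(("scene",(190,165),(349,386)),("side",(494,335),(272,167))):
    im=cv2.imread(f"pics/{n}0.png");i=cams.camera_info(n)
    for vm in(60,110,130):
      for c in blobs(im,"green",60,vm):
        if np.linalg.norm(cen(c)-ub)<12: print(n,"box",vm,rect(ground(i,c,.038)[:,:2]))
    for c in dark(im):
        if np.linalg.norm(cen(c)-uw)<8: print(n,"well",rect(ground(i,c,.008)[:,:2]),rect(ground(i,c,.02)[:,:2]))
E
```

```text
t=0.15 pos [0.2654 0.5654 0.2261] cl 64.9 q7 -0.08 | turn [-1.000e-03  1.000e-03  1.272e+00] shift [-44.21 -48.39   7.67] rows>= 15.8
scene box 60 (array([ 554.8, -363.2]), array([70.4, 40.7]), 'long axis 56.8')
scene box 110 (array([ 552.4, -368.4]), array([59. , 39.3]), 'long axis 56.5')
scene box 130 (array([ 552. , -370.1]), array([55.2, 37.1]), 'long axis 55.0')
scene well (array([583.1, 218.5]), array([74.5, 54.3]), 'long axis 8.1') (array([587.1, 222.4]), array([73.3, 53.5]), 'long axis 8.1')
side box 60 (array([ 550. , -372.6]), array([65.5, 44.2]), 'long axis 55.8')
side box 110 (array([ 552.2, -372.3]), array([62.4, 40.8]), 'long axis 56.5')
side box 130 (array([ 552.8, -372. ]), array([61.2, 40.1]), 'long axis 56.5')
side well (array([590.3, 224.8]), array([66.4, 47.3]), 'long axis 8.7') (array([581.4, 214.6]), array([65.5, 46.6]), 'long axis 8.7')
```

>>> drive_tool --commands '[[[0,0,0.3],[-12,-13,0],0.9],[[0,0,1.272],[-44.2,-48.4,7.6],0.9],[[0,0,1.272],[-44.2,-48.4,7.6],0.9],[[0,0,1.272],[-44.2,-48.4,7.6],0.9],[[0,0,1.272],[-44.2,-48.4,7.6],0.9],[[0,0,1.272],[-44.2,-48.4,7.6],0.9],[[0,0,1.272],[-44.2,-48.4,7.6],0.9],[[0,0,1.272],[-44.2,-48.4,7.6],0.9],[[0,0,1.272],[-44.2,-48.4,7.6],0.9],[[0,0,1.272],[-44.2,-48.4,7.6],0.9],[[0,0,1.272],[-44.2,-48.4,7.6],0.9],[[0,0,1.272],[-44.2,-48.4,7.6],0.9],[[0,0,1.272],[-44.2,-48.4,7.6],0.9],[[0,0,1.272],[-44.2,-48.4,7.6],0.9],[[0,0,1.272],[-44.2,-48.4,7.6],0.9],[[0,0,1.272],[-44.2,-48.4,7.6],0.9],[[0,0,1.272],[-44.2,-48.4,7.6],0.9],[[0,0,1.272],[-44.2,-48.4,7.6],0.9],[[0,0,1.272],[-44.2,-48.4,7.6],0.9],[[0,0,1.272],[-44.2,-48.4,7.6],0.9]]' --newtons 20

```text
clock: 1.82
position: [0.4597, -0.0587, 0.1507]
ee_rot: [-2.369, -2.062, -0.0]
force: [0.7, -0.5, -0.7]
width: 0.95
gripper_force: 0.0
```

```bash
python3 go.py .46 -.0605 .036 -8; python3 - <<'E'
from h import *
i=cams.camera_info("wrist");im=cams.get_image("wrist");cv2.imwrite("pics/w1.png",im)
for c in blobs(im,"green",400): print(cen(c).round(),cv2.contourArea(c),ground(i,cen(c),.062)[0].round(3), "fit circ",ground(i,cv2.minEnclosingCircle(c)[0],.062)[0].round(3))
print(project(i,[[.46,-.0605,.066]]))
E
```

```text
t=1.82 pos [ 0.4597 -0.0587  0.1507] cl -7.9 q7 0.10 | turn [-0.001 -0.001  0.002] shift [-0.18  0.06 11.47] rows>= 2.7
[325. 238.] 4539.0 [ 0.46  -0.062  0.062] fit circ [ 0.46  -0.061  0.062]
[513. 187.] 2202.5 [ 0.601 -0.042  0.062] fit circ [ 0.601 -0.042  0.062]
[[325.15121366 238.19298378]]
```

View pics/w1.png

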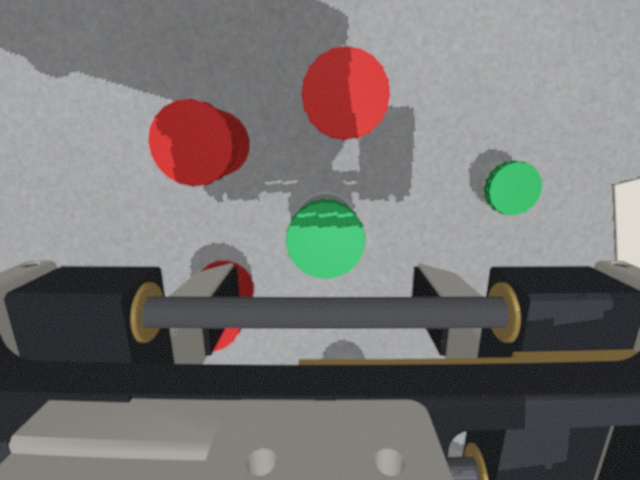

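The wrist view confirms the green jar cap at (325,238), matching the predicted point, with the red jars clear of both fingers. Descending and closing.

>>> drive_tool --commands '[[[0,0,0],[-0.2,0,3],0.9],[[0,0,0],[-0.2,0,6],0.9],[[0,0,0],[-0.2,0,8.5],0.9],[[0,0,0],[-0.2,0,10.5],0.9],[[0,0,0],[-0.2,0,11.4],0.9],[[0,0,0],[-0.2,0,11.4],0.9],[[0,0,0],[-0.2,0,11.4],-0.2],[[0,0,0],[-0.2,0,11.4],-0.2],[[0,0,0],[-0.2,0,11.4],-0.2],[[0,0,0],[-0.2,0,11.4],-0.2],[[0,0,0],[-0.2,0,11.4],-0.2],[[0,0,0],[-0.2,0,11.4],-0.2],[[0,0,0],[-0.2,0,11.4],-0.2],[[0,0,0],[-0.2,0,11.4],-0.2]]' --newtons 25

```text
clock: 3.03
position: [0.46, -0.062, 0.0374]
ee_rot: [2.371, 2.061, 0.002]
force: [-1.8, 1.3, 8.6]
width: 0.647
gripper_force: 25.0
```

```bash
python3 go.py .4745 .3035 .16 30
```

```text
t=3.03 pos [ 0.46   -0.062   0.0374] cl -8.0 q7 0.26 | turn [ 0.001 -0.    -0.664] shift [ 36.4   -3.66 -12.23] rows>= 9.2
```

>>> drive_tool --commands '[[[0,0,0],[0,0,-1],-0.2],[[0,0,0],[0,0,-3],-0.2],[[0,0,0],[0,0,-6],-0.2],[[0,0,0],[0,0,-9],-0.2],[[0,0,0],[1,0,-11.5],-0.2],[[0,0,-0.06],[3,-0.3,-12.2],-0.2],[[0,0,-0.12],[6,-0.6,-12.2],-0.2],[[0,0,-0.18],[9,-0.9,-12.2],-0.2],[[0,0,-0.24],[12,-1.2,-12.2],-0.2],[[0,0,-0.3],[15,-1.5,-12.2],-0.2],[[0,0,-0.36],[18,-1.8,-12.2],-0.2],[[0,0,-0.42],[21,-2.1,-12.2],-0.2],[[0,0,-0.48],[24,-2.4,-12.2],-0.2],[[0,0,-0.54],[27,-2.7,-12.2],-0.2],[[0,0,-0.6],[30,-3,-12.2],-0.2],[[0,0,-0.66],[33,-3.3,-12.2],-0.2],[[0,0,-0.66],[35.2,-3.5,-12.2],-0.2],[[0,0,-0.66],[36.2,-3.6,-12.2],-0.2],[[0,0,-0.66],[36.4,-3.6,-12.2],-0.2],[[0,0,-0.66],[36.4,-3.6,-12.2],-0.2]]'

```text
clock: 4.7
position: [0.4748, 0.3027, 0.1589]
ee_rot: [1.576, 2.717, -0.001]
force: [-0.4, -0.2, -2.5]
width: 0.647
gripper_force: 25.0
```

```bash
python3 go.py .4745 .3035 .046 30; python3 - <<'E'
from h import *
i=cams.camera_info("wrist");im=cams.get_image("wrist");cv2.imwrite("pics/w2.png",im)
W={"jar":(.4745,.3035),"pot":(.572,.3175),"box":(.5855,.2205),"vial":(.488,.206)}
for k,v in W.items(): print(k,project(i,[[*v,.008]]).round())
for c in dark(im,400):
    if cv2.contourArea(c)<20000: print(cen(c).round(),cv2.contourArea(c),ground(i,cen(c),.014)[0].round(3))
for c in blobs(im,"green",400): print("green",cen(c).round(),cv2.contourArea(c))
E
```

```text
t=4.70 pos [0.4748 0.3027 0.1589] cl 29.8 q7 -0.00 | turn [-0.     0.001 -0.004] shift [ 0.09  0.02 11.29] rows>= 2.7
jar [[326. 215.]]
pot [[421. 253.]]
box [[379. 336.]]
vial [[289. 305.]]
[623. 454.] 1787.0 [0.924 0.23  0.014]
[498. 292.] 3960.5 [0.658 0.322 0.014]
[328. 198.] 1674.5 [0.468 0.32  0.014]
green [326. 342.] 3058.0
green [325. 270.] 6373.5
```

View pics/w2.png

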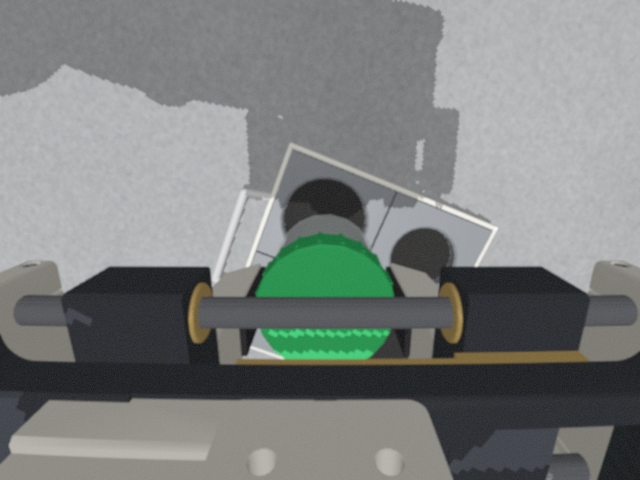

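The jar is held upright and its well (centre about (325,215)) lies where predicted, as does the pot well (421,253). Lowering, releasing and rising.

>>> drive_tool --commands '[[[0,0,0],[0.1,0,2],-0.2],[[0,0,0],[0.1,0,5],-0.2],[[0,0,0],[0.1,0,8],-0.2],[[0,0,0],[0.1,0,9.5],-0.2],[[0,0,0],[0.1,0,10.4],-0.2],[[0,0,0],[0.1,0,11],-0.2],[[0,0,0],[0.1,0,11.3],-0.2],[[0,0,0],[0.1,0,11.4],-0.2],[[0,0,0],[0.1,0,11.4],-0.2],[[0,0,0],[0.1,0,11.4],0.4],[[0,0,0],[0.1,0,11.4],0.6],[[0,0,0],[0.1,0,11.4],0.6],[[0,0,0],[0.1,0,11.4],0.6],[[0,0,0],[0.1,0,11.4],0.6],[[0,0,0],[0.1,0,10.5],0.6],[[0,0,0],[0.1,0,8],0.6],[[0,0,0],[0.1,0,4],0.6],[[0,0,0],[0.1,0,0],0.6],[[0,0,0],[0.1,0,0],0.6]]'

```text
clock: 6.33
position: [0.478, 0.3062, 0.1666]
ee_rot: [1.575, 2.714, 0.016]
force: [1.8, 0.7, 0.2]
width: 0.8
gripper_force: 0.0
```

```bash
python3 go.py .618 -.046 .12 -4; python3 - <<'E'
from h import *
i=cams.camera_info("wrist");im=cams.get_image("wrist")
for c in blobs(im,"green",400): print("green",cen(c).round(),cv2.contourArea(c),ground(i,cen(c),.07)[0].round(3))
E
```

```text
t=6.33 pos [0.478  0.3062 0.1666] cl 29.8 q7 -0.00 | turn [ 0.01  -0.005  0.589] shift [-37.53  -5.38   4.54] rows>= 9.2
green [319. 232.] 4381.0 [0.475 0.304 0.07 ]
```

>>> drive_tool --commands '[[[0,0,0.1],[-3,-0.5,0],0.4],[[0,0,0.2],[-7,-1,0],0.4],[[0,0,0.3],[-11,-1.6,0],0.4],[[0,0,0.4],[-15,-2.1,1],0.4],[[0,0,0.5],[-19,-2.7,2],0.4],[[0,0,0.58],[-23,-3.3,3],0.4],[[0,0,0.58],[-27,-3.8,4],0.4],[[0,0,0.58],[-31,-4.4,4.5],0.4],[[0,0,0.58],[-34,-4.9,4.5],0.4],[[0,0,0.58],[-36.5,-5.2,4.5],0.4],[[0,0,0.58],[-37.5,-5.4,4.5],0.4],[[0,0,0.58],[-37.5,-5.4,4.5],0.4],[[0,0,0.58],[-37.5,-5.4,4.5],0.4],[[0,0,0.58],[-37.5,-5.4,4.5],0.4],[[0,0,0.58],[-37.5,-5.4,4.5],0.4]]'

```text
clock: 7.63
position: [0.6134, -0.0455, 0.1136]
ee_rot: [-2.283, -2.156, -0.001]
force: [0.3, -0.4, 0.3]
width: 0.699
gripper_force: 0.0
```

```bash
python3 - <<'E'
from h import *
from go import go
i=cams.camera_info("wrist");im=cams.get_image("wrist")
for c in blobs(im,"green",400): print("green",cen(c).round(),cv2.contourArea(c),ground(i,cen(c),.037)[0].round(3))
go(.618,-.046,.017,-4)
E
```

```text
green [330. 241.] 2536.0 [ 0.617 -0.047  0.037]
t=7.68 pos [ 0.6135 -0.0458  0.1137] cl -3.3 q7 0.21 | turn [-0.001 -0.001  0.012] shift [-0.    0.46  9.67] rows>= 2.3
```

>>> drive_tool --commands '[[[0,0,0],[0,0.4,2],0.4],[[0,0,0],[0,0.4,5],0.4],[[0,0,0],[0,0.4,7.5],0.4],[[0,0,0],[0,0.4,9],0.4],[[0,0,0],[0,0.4,9.6],0.4],[[0,0,0],[0,0.4,9.6],0.4],[[0,0,0],[0,0.4,9.6],0.4],[[0,0,0],[0,0.4,9.6],-0.4],[[0,0,0],[0,0.4,9.6],-0.4],[[0,0,0],[0,0.4,9.6],-0.4],[[0,0,0],[0,0.4,9.6],-0.4],[[0,0,0],[0,0.4,9.6],-0.4],[[0,0,0],[0,0.4,9.6],-0.4],[[0,0,0],[0,0.4,9.6],-0.4]]' --newtons 15

```text
clock: 8.85
position: [0.6183, -0.0483, 0.0185]
ee_rot: [2.287, 2.153, 0.002]
force: [-2.0, 0.0, 5.5]
width: 0.473
gripper_force: 15.0
```

```bash
python3 go.py .572 .3175 .15 53
```

```text
t=8.85 pos [ 0.6183 -0.0483  0.0185] cl -3.4 q7 0.26 | turn [ 0.001  0.    -0.985] shift [ 36.24  -6.8  -13.14] rows>= 9.4
```

>>> drive_tool --commands '[[[0,0,0],[0,0,-1],-0.4],[[0,0,0],[0,0,-3],-0.4],[[0,0,0],[0,0,-6],-0.4],[[0,0,0],[0,0,-9],-0.4],[[0,0,-0.08],[2,-0.4,-12],-0.4],[[0,0,-0.16],[5,-0.9,-13.1],-0.4],[[0,0,-0.24],[8,-1.5,-13.1],-0.4],[[0,0,-0.32],[11,-2.1,-13.1],-0.4],[[0,0,-0.4],[14,-2.6,-13.1],-0.4],[[0,0,-0.48],[17,-3.2,-13.1],-0.4],[[0,0,-0.56],[20,-3.8,-13.1],-0.4],[[0,0,-0.64],[23,-4.3,-13.1],-0.4],[[0,0,-0.72],[26,-4.9,-13.1],-0.4],[[0,0,-0.8],[29,-5.4,-13.1],-0.4],[[0,0,-0.88],[32,-6,-13.1],-0.4],[[0,0,-0.95],[34.5,-6.5,-13.1],-0.4],[[0,0,-0.98],[35.8,-6.7,-13.1],-0.4],[[0,0,-0.98],[36.2,-6.8,-13.1],-0.4],[[0,0,-0.98],[36.2,-6.8,-13.1],-0.4],[[0,0,-0.98],[36.2,-6.8,-13.1],-0.4]]'

```text
clock: 10.52
position: [0.5724, 0.3149, 0.1487]
ee_rot: [1.009, 2.974, -0.002]
force: [0.3, -0.7, 0.1]
width: 0.471
gripper_force: 15.0
```

```bash
python3 go.py .572 .3175 .0265 53
```

```text
t=10.52 pos [0.5724 0.3149 0.1487] cl 52.5 q7 0.43 | turn [-0.001  0.001 -0.009] shift [ 0.21  0.2  12.22] rows>= 2.9
```

>>> drive_tool --commands '[[[0,0,0],[0.2,0.2,2],-0.4],[[0,0,0],[0.2,0.2,5],-0.4],[[0,0,0],[0.2,0.2,8],-0.4],[[0,0,0],[0.2,0.2,10],-0.4],[[0,0,0],[0.2,0.2,11],-0.4],[[0,0,0],[0.2,0.2,11.7],-0.4],[[0,0,0],[0.2,0.2,12.1],-0.4],[[0,0,0],[0.2,0.2,12.2],-0.4],[[0,0,0],[0.2,0.2,12.2],-0.4],[[0,0,0],[0.2,0.2,12.2],0.0],[[0,0,0],[0.2,0.2,12.2],0.3],[[0,0,0],[0.2,0.2,12.2],0.3],[[0,0,0],[0.2,0.2,12.2],0.3],[[0,0,0],[0.2,0.2,12.2],0.3],[[0,0,0],[0.2,0.2,11],0.3],[[0,0,0],[0.2,0.2,8],0.3],[[0,0,0],[0.2,0.2,4],0.3],[[0,0,0],[0.2,0.2,0],0.3],[[0,0,0],[0.2,0.2,0],0.3],[[0,0,0],[0.2,0.2,0],0.3]]'

```text
clock: 12.18
position: [0.5731, 0.3209, 0.1527]
ee_rot: [1.003, 2.973, 0.008]
force: [0.0, -0.5, 0.0]
width: 0.65
gripper_force: 0.0
```

```bash
python3 - <<'E'
from h import *
from go import go
i=cams.camera_info("wrist");im=cams.get_image("wrist")
for c in blobs(im,"green",400): print("green",cen(c).round(),cv2.contourArea(c),ground(i,cen(c),.045)[0].round(3))
go(.5765,-.189,.14,-18)
E
```

```text
green [322. 227.] 2169.5 [0.571 0.32  0.045]
green [219. 142.] 6000.5 [0.471 0.298 0.045]
t=12.23 pos [0.5718 0.3203 0.1505] cl 52.7 q7 0.43 | turn [ 3.000e-03 -1.000e-03  1.234e+00] shift [-31.23 -40.23   0.97] rows>= 12.2
```

>>> drive_tool --commands '[[[0,0,0.1],[-1.5,-2,0],0.1],[[0,0,0.2],[-4,-5,0],0.1],[[0,0,0.3],[-6,-8,0],0.1],[[0,0,0.4],[-8.5,-11,0],0.1],[[0,0,0.5],[-11,-14,0],0.1],[[0,0,0.6],[-13,-17,0],0.1],[[0,0,0.7],[-15.5,-20,0],0.1],[[0,0,0.8],[-18,-23,0],0.1],[[0,0,0.9],[-20,-26,0],0.1],[[0,0,1.0],[-22.5,-29,0.5],0.1],[[0,0,1.1],[-25,-32,1],0.1],[[0,0,1.2],[-27.2,-35,1],0.1],[[0,0,1.23],[-29.5,-38,1],0.1],[[0,0,1.23],[-30.8,-39.6,1],0.1],[[0,0,1.23],[-31.2,-40.2,1],0.1],[[0,0,1.23],[-31.2,-40.2,1],0.1],[[0,0,1.23],[-31.2,-40.2,1],0.1],[[0,0,1.23],[-31.2,-40.2,1],0.1]]'

```text
clock: 13.73
position: [0.576, -0.1865, 0.1381]
ee_rot: [-2.534, -1.854, -0.0]
force: [0.3, -0.6, 0.6]
width: 0.55
gripper_force: 0.0
```

```bash
python3 - <<'E'
from h import *
from go import go
i=cams.camera_info("wrist");im=cams.get_image("wrist")
for c in blobs(im,"green",300): print("green",cen(c).round(),cv2.contourArea(c),ground(i,cen(c),.058)[0].round(3))
go(.5765,-.189,.037,-18)
E
```

```text
green [325. 242.] 1006.5 [ 0.576 -0.19   0.058]
t=13.78 pos [ 0.5762 -0.1864  0.1383] cl -17.6 q7 0.23 | turn [-0.001 -0.001  0.007] shift [-0.25  0.12 10.13] rows>= 2.4
```

>>> drive_tool --commands '[[[0,0,0],[-0.3,0.1,2],0.1],[[0,0,0],[-0.3,0.1,5],0.1],[[0,0,0],[-0.3,0.1,7.5],0.1],[[0,0,0],[-0.3,0.1,9.2],0.1],[[0,0,0],[-0.3,0.1,10.1],0.1],[[0,0,0],[-0.3,0.1,10.1],0.1],[[0,0,0],[-0.3,0.1,10.1],0.1],[[0,0,0],[-0.3,0.1,10.1],-0.3],[[0,0,0],[-0.3,0.1,10.1],-0.6],[[0,0,0],[-0.3,0.1,10.1],-0.7],[[0,0,0],[-0.3,0.1,10.1],-0.7],[[0,0,0],[-0.3,0.1,10.1],-0.7],[[0,0,0],[-0.3,0.1,10.1],-0.7],[[0,0,0],[-0.3,0.1,10.1],-0.7]]' --newtons 12

```text
clock: 14.95
position: [0.5764, -0.1923, 0.0383]
ee_rot: [2.537, 1.851, 0.001]
force: [-0.5, 0.1, 6.5]
width: 0.303
gripper_force: 12.0
```

```bash
python3 go.py .488 .206 .16 53
```

```text
t=14.95 pos [ 0.5764 -0.1923  0.0383] cl -17.8 q7 0.30 | turn [ 1.000e-03  0.000e+00 -1.235e+00] shift [ 35.23 -20.56 -12.18] rows>= 10.2
```

>>> drive_tool --commands '[[[0,0,0],[0,0,-1],-0.7],[[0,0,0],[0,0,-3],-0.7],[[0,0,0],[0,0,-6],-0.7],[[0,0,-0.08],[0.6,-0.3,-9],-0.7],[[0,0,-0.16],[2.1,-1.2,-11.5],-0.7],[[0,0,-0.24],[4.5,-2.6,-12.2],-0.7],[[0,0,-0.32],[7.2,-4.2,-12.2],-0.7],[[0,0,-0.4],[9.9,-5.8,-12.2],-0.7],[[0,0,-0.48],[12.6,-7.4,-12.2],-0.7],[[0,0,-0.56],[15.3,-9,-12.2],-0.7],[[0,0,-0.64],[18,-10.5,-12.2],-0.7],[[0,0,-0.72],[20.7,-12.1,-12.2],-0.7],[[0,0,-0.8],[23.4,-13.7,-12.2],-0.7],[[0,0,-0.88],[26.1,-15.3,-12.2],-0.7],[[0,0,-0.96],[28.8,-16.8,-12.2],-0.7],[[0,0,-1.04],[31.5,-18.4,-12.2],-0.7],[[0,0,-1.12],[33.8,-19.7,-12.2],-0.7],[[0,0,-1.2],[35,-20.4,-12.2],-0.7],[[0,0,-1.23],[35.2,-20.6,-12.2],-0.7],[[0,0,-1.23],[35.2,-20.6,-12.2],-0.7]]'

```text
clock: 16.62
position: [0.4869, 0.2064, 0.16]
ee_rot: [1.001, 2.978, -0.0]
force: [-0.2, -1.2, -0.2]
width: 0.297
gripper_force: 12.0
```

```bash
python3 go.py .488 .206 .0463 53;  python3 - <<'E'
from h import *
from go import go
im=cams.get_image("wrist");cv2.imwrite("pics/w3.png",im)
E
```

```text
t=16.62 pos [0.4869 0.2064 0.16  ] cl 52.8 q7 0.50 | turn [-0.     0.    -0.003] shift [-0.11  0.03 11.37] rows>= 2.7
```

View pics/w3.png

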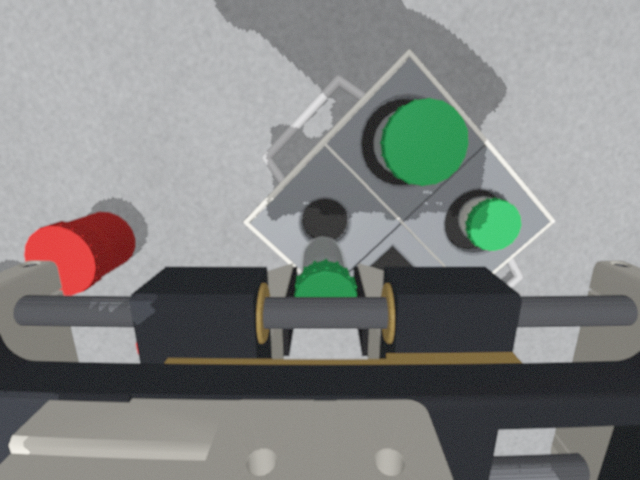

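Jar (425,142) and pot (493,222) stand in their wells; the vial is held upright, in line with its well at (325,218). Lowering it.

>>> drive_tool --commands '[[[0,0,0],[-0.1,0,2],-0.7],[[0,0,0],[-0.1,0,5],-0.7],[[0,0,0],[-0.1,0,8],-0.7],[[0,0,0],[-0.1,0,9.5],-0.7],[[0,0,0],[-0.1,0,10.4],-0.7],[[0,0,0],[-0.1,0,11],-0.7],[[0,0,0],[-0.1,0,11.3],-0.7],[[0,0,0],[-0.1,0,11.4],-0.7],[[0,0,0],[-0.1,0,11.4],-0.7],[[0,0,0],[-0.1,0,11.4],-0.3],[[0,0,0],[-0.1,0,11.4],-0.1],[[0,0,0],[-0.1,0,11.4],-0.1],[[0,0,0],[-0.1,0,11.4],-0.1],[[0,0,0],[-0.1,0,11.4],-0.1],[[0,0,0],[-0.1,0,10.5],-0.1],[[0,0,0],[-0.1,0,8],-0.1],[[0,0,0],[-0.1,0,4],-0.1],[[0,0,0],[-0.1,0,0],-0.1],[[0,0,0],[-0.1,0,0],-0.1],[[0,0,0],[-0.1,0,0],-0.1]]'

```text
clock: 18.33
position: [0.4896, 0.2061, 0.1628]
ee_rot: [1.003, 2.973, 0.007]
force: [-0.2, -0.6, -0.0]
width: 0.452
gripper_force: 0.0
```

```bash
python3 - <<'E'
from h import *
from go import go
i=cams.camera_info("wrist");im=cams.get_image("wrist")
for c in blobs(im,"green",300): print("green",cen(c).round(),cv2.contourArea(c),ground(i,cen(c),.066)[0].round(3))
go(.5525,-.371,.14,-33.5)
E
```

```text
green [321. 229.] 921.0 [0.485 0.204 0.066]
green [489. 220.] 2006.0 [0.559 0.313 0.066]
green [420. 138.] 5547.5 [0.475 0.304 0.066]
t=18.38 pos [0.4884 0.2056 0.161 ] cl 52.7 q7 0.51 | turn [ 2.000e-03 -1.000e-03  1.505e+00] shift [-40.03 -42.     2.04] rows>= 13.9
```

>>> drive_tool --commands '[[[0,0,0.09],[-1.5,-1.6,0],0.4],[[0,0,0.18],[-4,-4.2,0],0.4],[[0,0,0.27],[-6.5,-6.8,0],0.4],[[0,0,0.36],[-9,-9.4,0],0.4],[[0,0,0.46],[-11.5,-12,0],0.4],[[0,0,0.56],[-14,-14.6,0],0.4],[[0,0,0.66],[-16.5,-17.2,0],0.4],[[0,0,0.76],[-19,-19.8,0],0.4],[[0,0,0.86],[-21.5,-22.4,0],0.4],[[0,0,0.96],[-24,-25,0],0.4],[[0,0,1.06],[-26.5,-27.7,0],0.4],[[0,0,1.16],[-29,-30.4,0.5],0.4],[[0,0,1.26],[-31.5,-33,1],0.4],[[0,0,1.36],[-34,-35.7,1.5],0.4],[[0,0,1.46],[-36.5,-38.3,2],0.4],[[0,0,1.5],[-38.8,-40.7,2],0.4],[[0,0,1.5],[-40,-42,2],0.4],[[0,0,1.5],[-40,-42,2],0.4],[[0,0,1.5],[-40,-42,2],0.4],[[0,0,1.5],[-40,-42,2],0.4]]'

```text
clock: 20.05
position: [0.5514, -0.3697, 0.1385]
ee_rot: [-2.761, -1.493, 0.001]
force: [-0.4, 1.1, -0.3]
width: 0.703
gripper_force: 0.0
```

```bash
python3 - <<'E'
from h import *
from go import go
i=cams.camera_info("wrist");im=cams.get_image("wrist");cv2.imwrite("pics/w4.png",im)
for c in blobs(im,"green",300):
    P=ground(i,c,.037)[:,:2];r=cv2.minAreaRect((P*1000).astype(np.float32));b=cv2.boxPoints(r)
    print(cen(c).round(),np.round(r[0],1),np.round(r[1],1),[np.degrees(np.arctan2(*(b[k+1]-b[k])[::-1])).round(1) for k in(0,1)])
go(.5525,-.371,.017,-33.5)
E
```

```text
[328. 231.] [ 553.3 -372.4] [60.9 39.7] [np.float32(-34.0), np.float32(56.0)]
t=20.10 pos [ 0.5518 -0.3692  0.1388] cl -33.2 q7 0.29 | turn [-0.002 -0.001  0.006] shift [-0.12  0.18 12.18] rows>= 2.9
```

>>> drive_tool --commands '[[[0,0,0.01],[-0.2,0.2,3],0.4],[[0,0,0.01],[-0.2,0.2,6],0.4],[[0,0,0.01],[-0.2,0.2,9],0.4],[[0,0,0.01],[-0.2,0.2,11],0.4],[[0,0,0.01],[-0.2,0.2,12.1],0.4],[[0,0,0.01],[-0.2,0.2,12.1],0.4],[[0,0,0.01],[-0.2,0.2,12.1],0.4],[[0,0,0.01],[-0.2,0.2,12.1],0],[[0,0,0.01],[-0.2,0.2,12.1],-0.4],[[0,0,0.01],[-0.2,0.2,12.1],-0.4],[[0,0,0.01],[-0.2,0.2,12.1],-0.4],[[0,0,0.01],[-0.2,0.2,12.1],-0.4],[[0,0,0.01],[-0.2,0.2,12.1],-0.4],[[0,0,0.01],[-0.2,0.2,12.1],-0.4],[[0,0,0.01],[-0.2,0.2,12.1],-0.4]]' --newtons 18

```text
clock: 21.35
position: [0.5527, -0.3741, 0.0197]
ee_rot: [2.771, 1.479, 0.001]
force: [-0.8, 0.9, 6.8]
width: 0.459
gripper_force: 18.0
```

```bash
python3 go.py .5855 .2205 .16 98.2
```

```text
t=21.35 pos [ 0.5527 -0.3741  0.0197] cl -33.8 q7 0.35 | turn [ 0.001 -0.001  0.838] shift [ 51.23 -30.35 -14.04] rows>= 14.7
```

>>> drive_tool --commands '[[[0,0,0],[0,0,-1],-0.4],[[0,0,0],[0,0,-3],-0.4],[[0,0,0],[0,0,-6],-0.4],[[0,0,0],[0,0,-9],-0.4],[[0,0,0],[1,-0.6,-12],-0.4],[[0,0,0.04],[3,-1.8,-14],-0.4],[[0,0,0.08],[5.5,-3.3,-14],-0.4],[[0,0,0.12],[8,-4.7,-14],-0.4],[[0,0,0.16],[10.5,-6.2,-14],-0.4],[[0,0,0.2],[13,-7.7,-14],-0.4],[[0,0,0.24],[15.5,-9.2,-14],-0.4],[[0,0,0.28],[18,-10.7,-14],-0.4],[[0,0,0.32],[20.5,-12.1,-14],-0.4],[[0,0,0.36],[23,-13.6,-14],-0.4],[[0,0,0.4],[25.5,-15.1,-14],-0.4],[[0,0,0.44],[28,-16.6,-14],-0.4],[[0,0,0.48],[30.5,-18.1,-14],-0.4],[[0,0,0.5],[32,-19,-14],-0.4],[[0,0,0.5],[32.5,-19.3,-14],-0.4],[[0,0,0.5],[32.5,-19.3,-14],-0.4]]'

```text
clock: 23.02
position: [0.5729, 0.0055, 0.1589]
ee_rot: [-3.049, -0.754, -0.0]
force: [-0.8, -0.8, -1.6]
width: 0.454
gripper_force: 18.0
```

```bash
python3 go.py .5855 .2205 .16 98.2
```

```text
t=23.02 pos [0.5729 0.0055 0.1589] cl -62.2 q7 -0.75 | turn [-0.001 -0.     0.341] shift [ 11.13 -18.44  -0.1 ] rows>= 5.2
```

>>> drive_tool --commands '[[[0,0,0.04],[0.6,-1,-0.1],-0.4],[[0,0,0.08],[1.8,-3,-0.1],-0.4],[[0,0,0.12],[3.3,-5.5,-0.1],-0.4],[[0,0,0.16],[4.8,-8,-0.1],-0.4],[[0,0,0.2],[6.3,-10.5,-0.1],-0.4],[[0,0,0.24],[7.8,-13,-0.1],-0.4],[[0,0,0.28],[9.3,-15.4,-0.1],-0.4],[[0,0,0.32],[10.5,-17.4,-0.1],-0.4],[[0,0,0.34],[11,-18.2,-0.1],-0.4],[[0,0,0.34],[11.1,-18.4,-0.1],-0.4],[[0,0,0.34],[11.1,-18.4,-0.1],-0.4],[[0,0,0.34],[11.1,-18.4,-0.1],-0.4],[[0,0,0.34],[11.1,-18.4,-0.1],-0.4]]'

```text
clock: 24.1
position: [0.5865, 0.2155, 0.1602]
ee_rot: [3.134, 0.217, 0.001]
force: [-0.3, 0.4, -0.6]
width: 0.457
gripper_force: 18.0
```

```bash
python3 - <<'E'
from h import *
from go import go
im=cams.get_image("wrist");cv2.imwrite("pics/w5.png",im)
go(.5855,.2205,.0277,98.2)
E
```

```text
t=24.15 pos [0.5865 0.2159 0.1601] cl -82.1 q7 -1.36 | turn [ 0.    -0.    -0.005] shift [-0.04 -0.47 13.24] rows>= 3.2
```

View pics/w5.png

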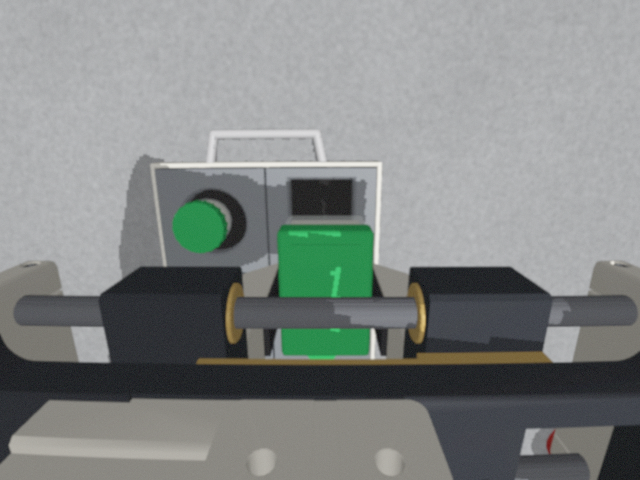

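The box is held square to its well, whose opening is at (321,197), and needs about 0.5 cm along tool −y as computed. Lowering.

>>> drive_tool --commands '[[[0,0,0],[0,-0.3,2],-0.4],[[0,0,0],[0,-0.5,5],-0.4],[[0,0,0],[0,-0.5,8],-0.4],[[0,0,0],[0,-0.5,10.2],-0.4],[[0,0,0],[0,-0.5,11.5],-0.4],[[0,0,0],[0,-0.5,12.4],-0.4],[[0,0,0],[0,-0.5,13],-0.4],[[0,0,0],[0,-0.5,13.2],-0.4],[[0,0,0],[0,-0.5,13.3],-0.4],[[0,0,0],[0,-0.5,13.3],-0.4],[[0,0,0],[0,-0.5,13.3],0],[[0,0,0],[0,-0.5,13.3],0.25],[[0,0,0],[0,-0.5,13.3],0.25],[[0,0,0],[0,-0.5,13.3],0.25],[[0,0,0],[0,-0.5,13.3],0.25],[[0,0,0],[0,-0.5,12.5],0.25],[[0,0,0],[0,-0.5,10],0.25],[[0,0,0],[0,-0.5,6],0.25],[[0,0,0],[0,-0.5,2],0.25],[[0,0,0],[0,-0.5,0],0.25]]'

```text
clock: 25.82
position: [0.5873, 0.2224, 0.1648]
ee_rot: [-3.133, -0.219, -0.007]
force: [1.5, 0.6, 0.2]
width: 0.626
gripper_force: 0.0
```

>>> drive_tool --commands '[[[0,0,0],[-2,3,-1],0.25],[[0,0,0],[-5,6,-3],0.25],[[0,0,0],[-8,9,-4],0.25],[[0,0,0],[-11,12,-5],0.25],[[0,0,0],[-14,15,-5],0.25],[[0,0,0],[-16,18,-5],0.25],[[0,0,0],[-18,21,-5],0.25],[[0,0,0],[-20,24,-5],0.25],[[0,0,0],[-20,26,-5],0.25],[[0,0,0],[-20,26,-5],0.25],[[0,0,0],[-20,26,-5],0.25]]'

```text
clock: 26.73
position: [0.4239, -0.0634, 0.2102]
ee_rot: [-3.133, -0.216, -0.002]
force: [0.4, 1.2, -0.0]
width: 0.626
gripper_force: 0.0
```

```bash
python3 - <<'E'
from h import *
mid={"jar":.065,"pot":.040,"vial":.0605,"box":.039}
bm={"jar":.057,"pot":.032}
for n in("scene","side"):
    im=cams.get_image(n);cv2.imwrite(f"pics/{n}9.png",im);i=cams.camera_info(n)
    for c in blobs(im,"green"): print(n,"green",cen(c).round(),{k:ground(i,cen(c),z)[0,:2].round(3).tolist() for k,z in mid.items()})
    for c in blobs(im,"blue"): print(n,"blue",cen(c).round(),{k:ground(i,cen(c),z)[0,:2].round(3).tolist() for k,z in bm.items()})
E
```

```text
scene green [401. 426.] {'jar': [0.581, 0.327], 'pot': [0.572, 0.322], 'vial': [0.579, 0.326], 'box': [0.571, 0.322]}
scene green [350. 381.] {'jar': [0.597, 0.233], 'pot': [0.588, 0.225], 'vial': [0.595, 0.232], 'box': [0.588, 0.224]}
scene green [444. 373.] {'jar': [0.475, 0.306], 'pot': [0.463, 0.3], 'vial': [0.473, 0.305], 'box': [0.462, 0.3]}
scene green [394. 331.] {'jar': [0.488, 0.208], 'pot': [0.476, 0.199], 'vial': [0.486, 0.206], 'box': [0.476, 0.198]}
scene blue [265. 187.] {'jar': [0.471, -0.195], 'pot': [0.458, -0.218]}
scene blue [245. 133.] {'jar': [0.415, -0.364], 'pot': [0.4, -0.393]}
scene blue [23. 12.] {'jar': [0.645, -1.21], 'pot': [0.638, -1.268]}
side green [240. 175.] {'jar': [0.484, 0.202], 'pot': [0.501, 0.224], 'vial': [0.487, 0.206], 'box': [0.501, 0.225]}
side green [205. 153.] {'jar': [0.476, 0.305], 'pot': [0.492, 0.33], 'vial': [0.479, 0.309], 'box': [0.493, 0.331]}
side green [236. 139.] {'jar': [0.554, 0.297], 'pot': [0.572, 0.322], 'vial': [0.557, 0.301], 'box': [0.573, 0.323]}
side blue [446. 377.] {'jar': [0.417, -0.366], 'pot': [0.431, -0.361]}
side blue [390. 315.] {'jar': [0.445, -0.227], 'pot': [0.46, -0.218]}
```

View pics/scene9.png

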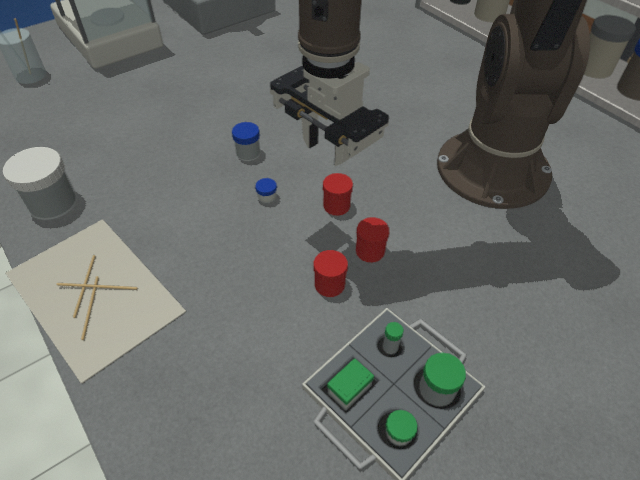

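View pics/side9.png

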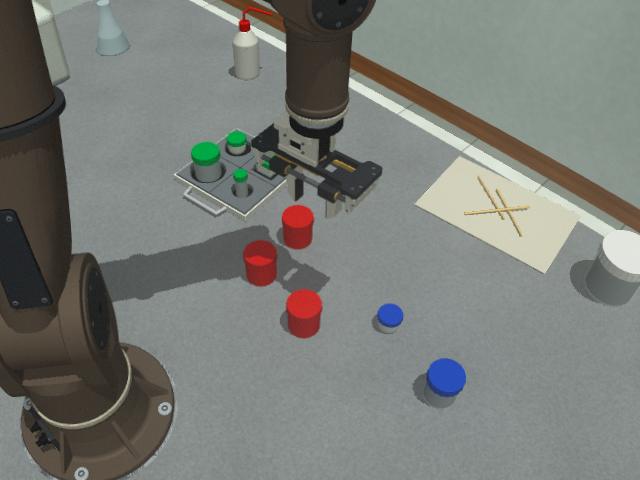

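Both final views show all four green caps over their wells: scene jar (444,373), pot (401,426), vial (394,331), box (350,381). They come out within about 5 mm of the well centres at seated height. The side view shows the jar, pot and vial too, with the gripper hiding the box. The blue pair is unmoved and the gripper is clear. Handing in.

```bash
python3 -c "
from cell import job
print(job.sign_off())"
```

```text
the job is handed in; nothing more can be done
None
```

I set all four green-lidded samples upright in their own wells, measured within about 5 mm of centre, left the blue jar and pot where they stood, and handed the job in at about 27 s of the 118 s; the sign-off returned no verdict.

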